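# Turn down the hotplate and unstack the frying pan

## Task

The frying is done: with a fingertip, roll the hotplate's edge wheel, its top towards the robot, until its pale strip lines up with the two black pointers on the panel. Then take the pan apart from the top down: lay its lid flat, knob up, on the middle of the wooden board, and lift the basket out by its handle and stand it upright in the round steel dish. Set both down rather than drop them, leave the pan standing on the hotplate, and do not disturb the other things on the table.

Things in the scene. Friction and masses are not known exactly. Their poses are not given: they have to be found in the camera images.
- wheel (a joint): Angle (rad) by which the pale strip across the black edge wheel's rim leans from straight up. 0: strip at the very top, in line with the pointers. Positive: leaning away (hotplate +x), below the panel from about 0.8. Starts at 0.6 to 1.7; rolling the top towards the robot (hotplate -x) lowers it, 45 mm of rim per rad. Stops at -0.7 and 2.0. No spring; stays where left.
- wheel_top (a point): Top of the rim of the wheel (90 mm diameter, 24 mm wide, axle along hotplate y), 90 mm above the table, 15 mm above the panel and its 32 x 78 mm slot. Axes of the hotplate: x away from the robot along the slot, y left, z up. Wheel turns against about 1.5 N at the rim: a fingertip pressed on top with some newtons and dragged rolls it without slip.
- plate_center (a point): Centre of the dark round hot plate on top of the steel hotplate (210 x by 285 y by 75 mm high, fixed), 75 mm above the table, 155 mm along the hotplate's +y from the wheel. The pan stands here, within about 6 mm.
- pan_rim (a point): Centre of the mouth of the loose aluminium pan, 90 mm above its underside. Pan: 150 mm outside, 144 mm inside diameter, 90 mm high, 4 mm floor, two small side handles along its own x axis, reaching 97 mm from its middle, 20 mm below the rim. 0.7 kg.
- pan: The same pan, origin at the centre of its underside.
- lid_knob (a point): Middle of the lid's black round knob, where to grip it: 28 mm diameter, 26 mm high (13 mm above and below this point). Lid: aluminium disc 160 mm wide on the pan's rim, with an underside plug 138 mm wide, 3 mm deep, inside the rim. This point is 32 mm above the lid's lowest face and 19 mm above its crown. z up. About 0.22 kg.
- lid: The same lid, origin at the centre of its lowest face.
- basket_handle (a point): Middle of the basket's straight handle bar, where to grip it: 12 mm wide (y), 12 mm high, 121 mm long (along its x), over the middle, 72 mm above the basket's underside. Steel basket, 124 mm wide, 50 mm high, on the pan's floor; this point starts 14 mm below the pan's rim, under the lid. Cakes fixed inside, all lower than the basket's rim. About 0.3 kg. z up.
- basket: The same basket, origin at the centre of its underside.
- board_center (a point): Middle of the upper face of the square wooden board, 190 x 190 mm, 14 mm thick, fixed; left or right of the hotplate.
- dish_center (a point): Middle of the inner floor (4 mm above the table) of the shallow round steel dish, fixed: floor about 150 mm wide, flaring to 190 mm at its rim, 18 mm high; on the other side from the board.
- drink_can: Plain aluminium drink can, 66 mm wide, 115 mm high, behind the hotplate; leave it alone. Origin at its underside.
- shaker: Clear sugar shaker with a steel cap, 64 mm wide, 120 mm high, behind the hotplate; leave it alone. Origin at its underside.
- mug: White mug, 80 mm wide, 90 mm high, far right; leave it alone. Origin at its underside.
- spatula: Spatula 260 mm long lying near right; leave it alone. Origin at its underside.
- plates: Stack of paper plates, 170 mm wide, about 34 mm high, far left; leave it alone. Origin at its underside.
- bowl: White bowl, 130 mm wide, 50 mm high, near left; leave it alone. Origin at its underside.
- napkins: Pack of napkins, 120 x 120 x 35 mm, behind the hotplate; leave it alone. Origin at its underside.
Not all that is in view belongs to the job. Of the things that look like the part that bears dish_center, the larger one is meant.

How it is judged (in metres and radians):
On the way, in this order (a step that is already met when the one before it is completed fails the run):
1. the wheel's strip is lined up with the pointers (within 0.13 rad) and left there, untouched (value of joint wheel between -0.13 and 0.13 rad and contact force between wheel and the fingers below 0.1 N), for 0.3 s.
2. the lid lies flat, knob up, on the board, released (horizontal distance between lid_knob and board_center below 0.05 m and z of lid_knob in the frame of board_center between 0.027 and 0.038 m and angle between lid_knob's own z axis and vertical below 0.1 rad and linear speed of lid below 0.03 m/s and contact force between lid and the fingers below 0.1 N), for 0.2 s.
3. the basket stands upright in the dish, released (horizontal distance between basket_handle and dish_center below 0.035 m and z of basket_handle in the frame of dish_center below 0.08 m and angle between basket_handle's own z axis and vertical below 0.12 rad and linear speed of basket below 0.03 m/s and contact force between basket and the fingers below 0.1 N), for 0.2 s.
At the end, for the whole second after the job is handed in: Wheel within 0.13 rad of 0; lid flat, knob up, on the board within 50 mm of its centre; basket upright on the dish floor within 35 mm of its centre; pan upright on the hotplate within 50 mm of the plate centre; lid and basket released and at rest (all of step 2 and all of step 3 and value of joint wheel between -0.13 and 0.13 rad and horizontal distance between pan_rim and plate_center below 0.05 m and angle between pan_rim's own z axis and vertical below 0.1 rad and z of pan_rim in the frame of plate_center between 0.08 and 0.1 m); the robot touches nothing.
It fails at once if the lid is dropped (linear speed of lid above 0.7 m/s and contact force between lid and the fingers below 0.05 N).
It fails at once if the basket is dropped (linear speed of basket above 0.7 m/s and contact force between basket and the fingers below 0.05 N).
It fails at once if the pan is tipped (angle between pan_rim's own z axis and vertical above 0.35 rad).
It fails at once if another thing on the table is pushed more than 50 mm away (distance of any of drink_can, shaker, mug, spatula, plates, bowl, napkins from where it was at the start of the episode above 0.05 m).
It also fails if it takes over 72 s, if anything falls off the work surface, if the arm or the gripper's body presses on something with over 40 N, if the wrist force passes 120 N, or if a joint passes its speed limit or range.

## Robot

A 6-joint arm with a two-finger parallel gripper is mounted at the origin on the work surface. World frame = base frame: x ahead of the robot, y to its left, z up, the work surface at z = 0. Lengths are in mm, angles in rad, forces in N, time in s.
With the tool pointing down it reaches from about 400 to 925 mm from the base axis. Payload 12.5 kg.
Tool frame: the origin (TCP) lies at the centre of the arm's flange, where the gripper is bolted on; the fingertips stand 190 mm ahead of it and the grasp point (between the pads) lies 171 mm ahead of it; z points along the fingers, y is the direction in which the jaws open and shut (so a half turn about z gives the same grasp; the last joint's range is limited). The gripper opens to 95 mm and grips with 3 to 60 N. Pads are 20 mm wide; open, the fingers measure 119 mm over their backs; the gripper's body (75 mm by 180 mm) begins 59 mm behind the grasp point.
Start: joints at [1.215, 0.491, 1.559, -0, 1.092, -0.106], TCP at [154.482, 605.607, 404.761] pointing down, gripper open.
Joint ranges: [-3.1, 3.1], [-0.84, 2.19], [0.05, 2.79], [-1.13, 4.28], [0.06, 2.93], [-2.69, 2.69]. Speed limits (rad/s): [2.22, 2.22, 2.79, 3.14, 3.14, 3.14].

## Interface

Orientations are given as [roll, pitch, yaw] about the fixed x, y, z axes, in that order (R = Rz(yaw) Ry(pitch) Rx(roll)).
In Python, from cell import env gives the robot as it stands.
- The arm moves only by the shell command python3 -m pendant 'ROWS'. ROWS is JSON, a list of rows, each an object of numbers: "x", "y", "z": the shift along the tool's x, y, z in units of 150 mm (1.0 is 150 mm); "rx", "ry", "rz": the turn, a rotation vector about the tool's x, y, z in units of 45 degrees (1.0 is 45 degrees); "jaw": the opening, from 0 (shut) to 1 (fully open). In form: [{"x": .., "y": .., "z": .., "rx": .., "ry": .., "rz": .., "jaw": ..}, ...]. A call has 1 to 10 rows; each row is the pose to reach, as a shift and turn from the pose commanded when the call began, along the tool's axes at that moment; what a row does not reach only later rows make up. A row lasts 1/8 s, in which the tool goes at most 62.5 mm and 10.7 degrees, less where a joint would pass 70% of its speed; a pose out of reach is approached as far as the arm can. A call with a number of a shift or a turn outside -1 to 1 is refused whole. A call with a gripper value outside its range is refused whole. The fingers move at their own pace and stop on an object; the grip force is fixed at half the most. Time passes only in rows, so rows that repeat a pose let the fingers close. It gives the time, the measured TCP pose, the force and the opening at its end, in the units of the state.
- env.state(): the state, without advancing time (a new reading comes with each control period).
- env.read_camera(name): name is "scene" or "top" or "wrist"; returns a dict with "img" (420x560x3 uint8, red, green, blue), "fx", "fy", "cx", "cy" (pixels), "D" ([k1, k2, p1, p2, k3] as OpenCV has them; the pictures are not rectified), "rvec" (rotation vector, rad) and "tvec" (3), from world to camera coordinates, as OpenCV has them. Camera axes: x right, y down, z forward; pixel columns grow to the right and rows downward; lengths in mm; the calibration is good to about 2 mm. A picture is of the moment at which its call begins. There is no depth.
- env.job_done(): hands the job in, once; it reports no verdict.
The state is a dict: "t": time; "joints": joint angles; "qvel": joint speeds; "tau": joint torques, N m; "eef_pos": TCP position; "tcp_rot": TCP orientation; "ft_force": force on the tool from outside, world axes, zero at the start; "moment": the same for the moment, N m; "opening": opening from 0.0 (shut) to 1.0 (fully open).
Only numpy, scipy, OpenCV 4.12 (cv2) and the standard library are available. Lean on these libraries where they do the work, as an engineer would, in place of code of your own. Each camera call takes 0.05 s, during which the arm holds its last target.

## Working session

There is one attempt and no reset: what is moved stays moved. The work goes in short steps, Python scripts to look and compute and a shell command to move; the robot and the scene stay as the last step left them, time stands still between calls to the robot, and variables do not carry over. Pictures are saved under pics/ and viewed, and the job is handed in when it is done.

```bash
ls; mkdir -p pics; cat > h.py <<'E'
import cv2,numpy as np
from cell import env
def snap(n,f):
    c=env.read_camera(n); cv2.imwrite('pics/'+f,c['img'][:,:,::-1]); np.savez('pics/'+f+'.npz',**{k:np.array(v) for k,v in c.items()}); return c
def load(f): return dict(np.load('pics/'+f+'.npz'))
def K(c): return np.array([[c['fx'],0,c['cx']],[0,c['fy'],c['cy']],[0,0,1]],float)
def ray(c,u,v):
    p=cv2.undistortPoints(np.array([[[u,v]]],float),K(c),np.array(c['D'],float))[0,0]
    R=cv2.Rodrigues(np.array(c['rvec'],float))[0]; t=np.array(c['tvec'],float).ravel()
    return -R.T@t, R.T@np.array([p[0],p[1],1])
def atz(c,u,v,z):
    o,d=ray(c,u,v); return o+d*(z-o[2])/d[2]
def proj(c,P):
    return cv2.projectPoints(np.array(P,float).reshape(-1,3),np.array(c['rvec'],float),np.array(c['tvec'],float),K(c),np.array(c['D'],float))[0][:,0]
E
python3 - <<'E'
from h import *
for n in ('scene','top','wrist'):
    c=snap(n,n+'0.png'); print(n,c['fx'],ray(c,280,210))
print(env.state())
E
```

```text
pics
scene 406.4957029040014 (array([1485.7651043 ,  -88.25646273, 1203.82260743]), array([-0.64722724,  0.02744827, -0.76200548]))
top 441.6636013010399 (array([ 448.27401267,  -72.67882109, 1341.9465643 ]), array([ 0.06487366,  0.02750189, -0.99761113]))
wrist 325.65075422013723 (array([ 87.42700624, 621.66871188, 384.46586437]), array([ 0.23224177, -0.07115996, -0.97012781]))
{'t': 0.15, 'joints': array([ 1.21538848e+00,  4.91382002e-01,  1.55931224e+00,  9.25312704e-06,
        1.09169576e+00, -1.05603100e-01]), 'qvel': array([ 0.00093478, -0.00194458, -0.00106687,  0.0001692 ,  0.00135966,
       -0.00178219]), 'tau': array([ 2.07746234e-03, -6.12895560e+01, -2.58280313e+01,  6.93149585e-02,
        4.72796580e-02, -5.40929170e-05]), 'eef_pos': array([154.47900195, 605.5803253 , 404.31925641]), 'tcp_rot': array([-3.14080061e+00, -9.22081052e-05,  2.89178360e+00]), 'ft_force': array([-0.03150842, -0.94637713, -0.46882922]), 'moment': array([-0.0164821 ,  0.01835786, -0.00888295]), 'opening': 0.9991950450510084}
```

View pics/scene0.png

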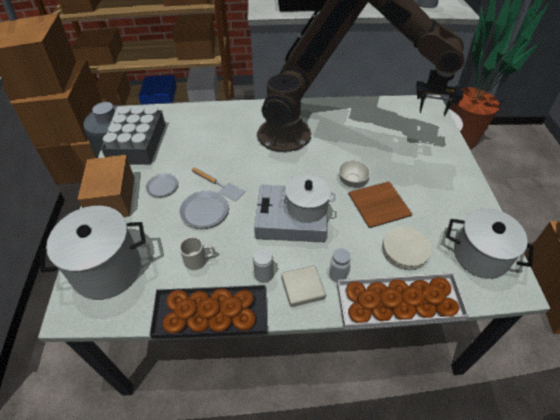

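View pics/top0.png

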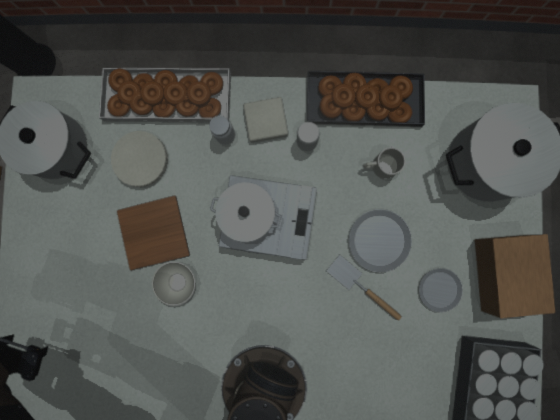

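View pics/wrist0.png

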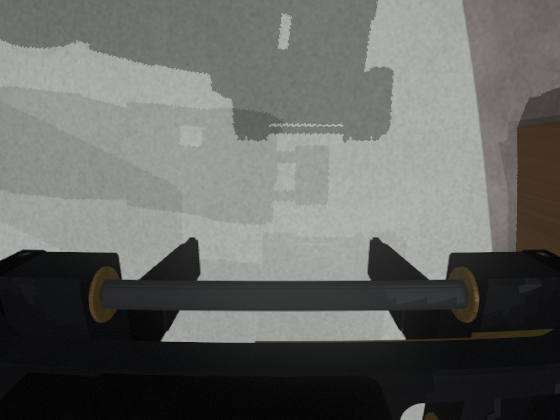

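Top view: the hotplate is at about (268,217), the wheel slot at (302,221), the lid knob at (243,212) and the board at (153,232). There are two dish candidates, at (380,240) and (440,290). The one at (380,240) is larger, so it fits the description. I'll confirm with enlarged crops.

```bash
python3 - <<'E'
from h import *
a=cv2.imread('pics/top0.png')
cv2.imwrite('pics/crA.png',cv2.resize(a[160:280,200:330],None,fx=5,fy=5,interpolation=cv2.INTER_CUBIC)[:600])
cv2.imwrite('pics/crB.png',cv2.resize(a[190:330,320:480],None,fx=4.2,fy=4.2,interpolation=cv2.INTER_CUBIC)[:600])
cv2.imwrite('pics/crC.png',cv2.resize(a[180:310,100:220],None,fx=4.5,fy=4.5,interpolation=cv2.INTER_CUBIC)[:600])
b=cv2.imread('pics/scene0.png')
cv2.imwrite('pics/crD.png',cv2.resize(b[160:260,240:350],None,fx=6,fy=6,interpolation=cv2.INTER_CUBIC)[:600])
E
```

```text
(no output)
```

View pics/crA.png

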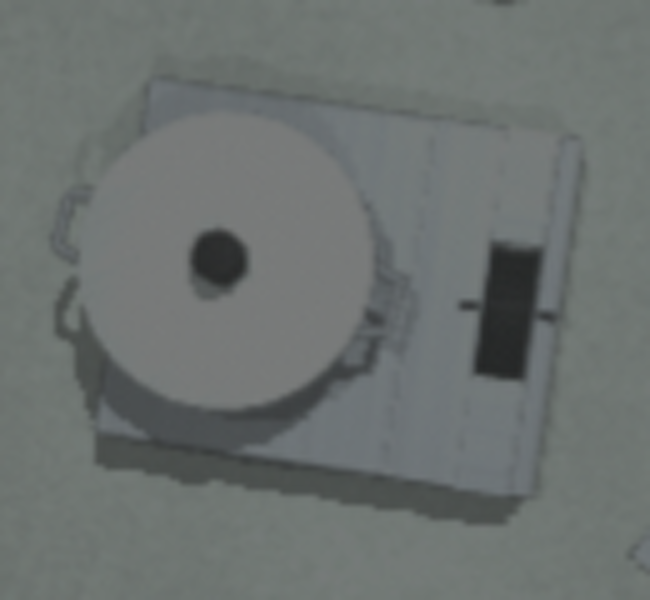

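View pics/crB.png

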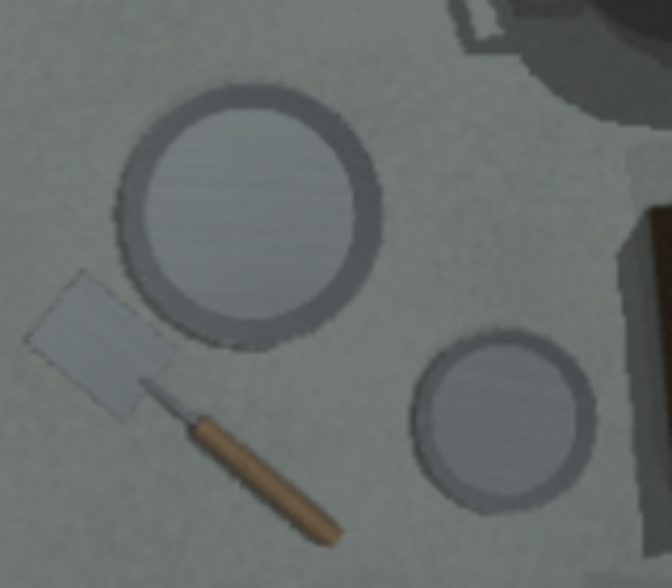

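View pics/crC.png

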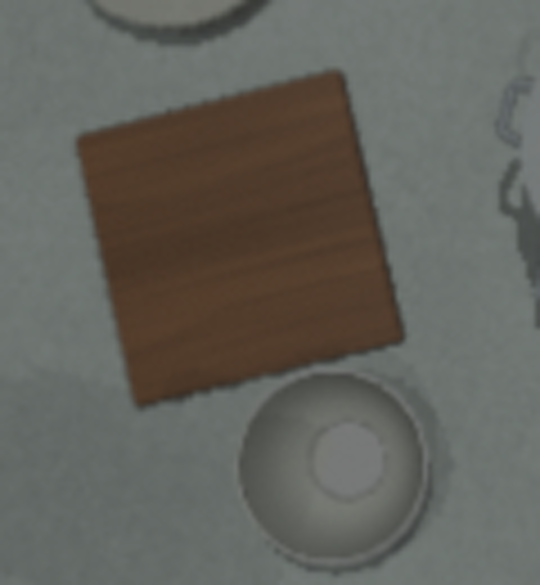

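View pics/crD.png

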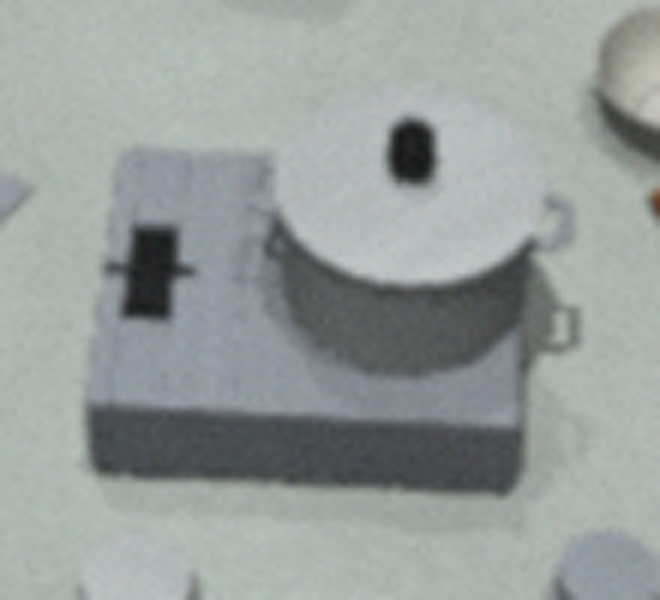

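```bash
python3 - <<'E'
from h import *
c=load('top0.png'); s=load('scene0.png')
def A(u,v,z,off=(200,160),f=5): return atz(c,u/f+off[0]-.4,v/f+off[1]-.4,z)
r=np.round
p1,p2=A(467,305,75),A(547,317,75); print('pointers',r(p1),r(p2),r((p1+p2)/2))
C=[A(u,v,75) for u,v in((150,80),(580,135),(535,497),(97,432))]
print('hp corners',[r(x[:2]) for x in C],r(sum(C)/4)); 
y=C[0]+C[3]-C[1]-C[2]; print('yaw of hp y-90 deg',np.degrees(np.arctan2(y[1],y[0]))-90, 'x',np.degrees(np.arctan2(*( (C[0]+C[1]-C[2]-C[3])[[1,0]]))))
print('knob',r(A(219,258,207))); print('lidcenter',r(A(229,261,172)))
print('slot',[r(A(u,v,82)) for u,v in((492,242),(542,248),(522,381),(475,373))])
print('knob scene',r(atz(s,240+412/6-.4,160+130/6-.4,207)), r(atz(s,240+412/6-.4,160+152/6-.4,194)))
print('wheel pointers scene',r(atz(s,240+109/6-.4,160+268/6-.4,75)),r(atz(s,240+190/6-.4,160+270/6-.4,75)))
f=4.2
print('dish',r(A(250,217,18,(320,190),f)),r(A(250,212,4,(320,190),f)), 'diam',r(A(115,217,18,(320,190),f)-A(384,217,18,(320,190),f)))
f=4.5
B=[A(u,v,14,(100,180),f) for u,v in((77,137),(343,70),(405,340),(138,408))]
print('board',[r(x[:2]) for x in B],r(sum(B)/4), 'bowl',r(A(334,470,50,(100,180),f)))
w=load('wrist0.png'); print(cv2.Rodrigues(w['rvec'])[0].round(2))
E
```

```text
pointers [501. -76.  75.] [ 495. -122.   75.] [498. -99.  75.]
hp corners [array([627., 111.]), array([ 601., -139.]), array([ 392., -117.]), array([423., 135.])] [511.  -3.  75.]
yaw of hp y-90 deg -6.486974754280141 x -6.257972770129102
knob [517.  53. 207.]
lidcenter [517.  51. 172.]
slot [array([537., -89.,  82.]), array([ 534., -118.,   82.]), array([ 458., -108.,   82.]), array([462., -81.,  82.])]
knob scene [516.  51. 207.] [521.  51. 194.]
wheel pointers scene [ 494. -128.   75.] [499. -78.  75.]
dish [ 448. -335.   18.] [ 451. -338.    4.] diam [ -4. 192.   0.]
board [array([523., 465.]), array([572., 283.]), array([392., 233.]), array([341., 414.])] [457. 348.  14.] bowl [308. 268.  50.]
[[ 0.25  0.97 -0.  ]
 [ 0.94 -0.24  0.25]
 [ 0.24 -0.06 -0.97]]
```

```bash
cat >> h.py <<'E'
def to(p,yaw=None,n=0):
    s=env.state(); P=np.array(s['eef_pos'],float); r,pt,y=s['tcp_rot']
    from scipy.spatial.transform import Rotation as Ro
    R=Ro.from_euler('xyz',[r,pt,y]); 
    d=R.inv().apply(np.array(p,float)-P)/150
    yt=y if yaw is None else yaw
    rv=(R.inv()*Ro.from_euler('xyz',[np.pi,0,yt])).as_rotvec()/(np.pi/4)
    print('t',round(s['t'],2),'at',P.round(1),np.round(s['tcp_rot'],3),'F',np.round(s['ft_force'],1),'op',round(s['opening'],3))
    print('  -> xyz',d.round(3),'rot',rv.round(3))
    m=max(1,np.abs(d).max()); 
    if m>1: print('   step1/',round(m,2),(d/m).round(3))
E
python3 -c "
from h import *
to([498,-100,470],1.46)"
```

```text
t 0.15 at [154.5 605.6 404.3] [-3.141 -0.     2.892] F [-0.  -0.9 -0.5] op 0.999
  -> xyz [-3.382 -3.992 -0.435] rot [-1.000e-03  1.000e-03  1.823e+00]
   step1/ 3.99 [-0.847 -1.    -0.109]
```

```bash
python3 -m pendant '[{"x":-0.9,"y":-0.9,"z":-0.43,"rz":0.9,"jaw":0},{"x":-0.9,"y":-0.9,"z":-0.43,"rz":0.9,"jaw":0},{"x":-0.9,"y":-0.9,"z":-0.43,"rz":0.9,"jaw":0},{"x":-0.9,"y":-0.9,"z":-0.43,"rz":0.9,"jaw":0},{"x":-0.9,"y":-0.9,"z":-0.43,"rz":0.9,"jaw":0}]'
python3 -c "
from h import *
to([498,-100,470],1.46)"
```

```text
t 0.15 at [154.5 605.6 404.3] [-3.141 -0.     2.892] F [-0.  -0.9 -0.5] op 0.999
  -> xyz [-3.382 -3.992 -0.435] rot [-1.000e-03  1.000e-03  1.823e+00]
   step1/ 3.99 [-0.847 -1.    -0.109]invalid input
```

```bash
python3 -m pendant '[{"x":-0.9,"y":-0.9,"z":-0.43,"rx":0,"ry":0,"rz":0.9,"jaw":0.0},{"x":-0.9,"y":-0.9,"z":-0.43,"rx":0,"ry":0,"rz":0.9,"jaw":0.0},{"x":-0.9,"y":-0.9,"z":-0.43,"rx":0,"ry":0,"rz":0.9,"jaw":0.0},{"x":-0.9,"y":-0.9,"z":-0.43,"rx":0,"ry":0,"rz":0.9,"jaw":0.0}]'
python3 -c "
from h import *
to([498,-100,470],1.46)"
```

```text
t: 0.65
eef_pos: [253.0, 439.1, 470.6]
tcp_rot: [3.14, -0.0, 2.177]
ft_force: [0.0, 0.5, 0.2]
opening: 0.633
t 0.65 at [253.  439.1 470.6] [ 3.14  -0.     2.177] F [0.  0.5 0.2] op 0.633
  -> xyz [-3.884e+00 -7.060e-01  2.000e-03] rot [ 0.002 -0.001  0.913]
   step1/ 3.88 [-1.    -0.182  0.   ]
```

```bash
python3 -m pendant '[{"x":-1,"y":-0.2,"z":0,"rx":0,"ry":0,"rz":0.91,"jaw":0.0},{"x":-1,"y":-0.2,"z":0,"rx":0,"ry":0,"rz":0.91,"jaw":0.0},{"x":-1,"y":-0.2,"z":0,"rx":0,"ry":0,"rz":0.91,"jaw":0.0},{"x":-1,"y":-0.2,"z":0,"rx":0,"ry":0,"rz":0.91,"jaw":0.0}]'
python3 -c "
from h import *
to([498,-100,470],1.46)"
```

```text
t: 1.15
eef_pos: [314.5, 299.9, 469.4]
tcp_rot: [3.141, -0.0, 1.462]
ft_force: [0.4, 0.3, -0.9]
opening: 0.215
t 1.15 at [314.5 299.9 469.4] [ 3.141 -0.     1.462] F [ 0.4  0.3 -0.9] op 0.215
  -> xyz [-2.518  1.506 -0.004] rot [ 0.    -0.     0.002]
   step1/ 2.52 [-1.     0.598 -0.002]
```

```bash
python3 -m pendant '[{"x":-1,"y":0.65,"z":0,"rx":0,"ry":0,"rz":0,"jaw":0.0},{"x":-1,"y":0.65,"z":0,"rx":0,"ry":0,"rz":0,"jaw":0.0},{"x":-1,"y":0.65,"z":0,"rx":0,"ry":0,"rz":0,"jaw":0.0}]'
python3 -m pendant '[{"x":-1,"y":0.65,"z":0,"rx":0,"ry":0,"rz":0,"jaw":0.0},{"x":-1,"y":0.65,"z":0,"rx":0,"ry":0,"rz":0,"jaw":0.0},{"x":-1,"y":0.65,"z":0,"rx":0,"ry":0,"rz":0,"jaw":0.0},{"x":-1,"y":0.65,"z":0,"rx":0,"ry":0,"rz":0,"jaw":0.0}]'
python3 -c "
from h import *
c=snap('wrist','w1.png')
print(proj(c,[[498,-100,90],[501,-76,75],[495,-122,75],[517,52,207]]))
to([514,-102,292],1.46)"
```

```text
t: 1.52
eef_pos: [396.3, 140.7, 469.3]
tcp_rot: [3.141, -0.0, 1.47]
ft_force: [0.9, 0.2, -0.8]
opening: 0.006
t: 2.02
eef_pos: [478.9, -19.3, 468.7]
tcp_rot: [-3.141, 0.0, 1.466]
ft_force: [-1.0, 0.0, 0.9]
opening: 0.004
[[306.50683212 256.80920403]
 [306.43310607 233.37685401]
 [304.7991517  268.83508944]
 [325.43093675 119.84631964]]
t 2.08 at [478.1 -17.8 468.7] [-3.14  -0.     1.467] F [ 0.5  0.4 -0.1] op 0.003
  -> xyz [-0.534  0.297  1.177] rot [-0.001 -0.     0.009]
   step1/ 1.18 [-0.453  0.253  1.   ]
```

View pics/w1.png

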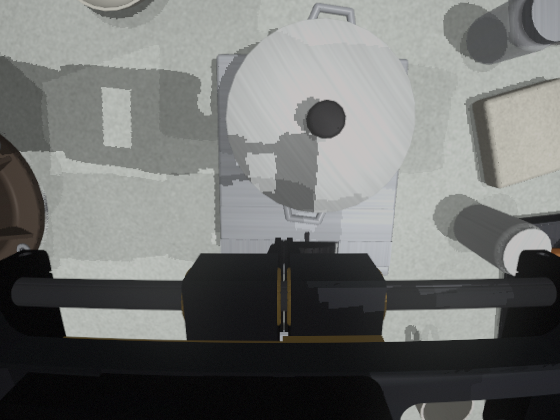

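```bash
python3 -m pendant '[{"x":-0.53,"y":0.3,"z":0.4,"rx":0,"ry":0,"rz":0,"jaw":0.0},{"x":-0.53,"y":0.3,"z":0.7,"rx":0,"ry":0,"rz":0,"jaw":0.0},{"x":-0.53,"y":0.3,"z":1,"rx":0,"ry":0,"rz":0,"jaw":0.0},{"x":-0.53,"y":0.3,"z":1,"rx":0,"ry":0,"rz":0,"jaw":0.0},{"x":-0.53,"y":0.3,"z":1,"rx":0,"ry":0,"rz":0,"jaw":0.0}]'
python3 -c "
from h import *
c=snap('top','t1.png')
a=cv2.imread('pics/t1.png'); cv2.imwrite('pics/t1c.png',cv2.resize(a[160:300,230:390],None,fx=4,fy=4))
c=snap('wrist','w2.png')
to([514,-102,280],1.46)"
```

```text
t: 2.7
eef_pos: [514.8, -99.2, 321.2]
tcp_rot: [3.14, 0.0, 1.471]
ft_force: [0.2, -0.2, 0.9]
opening: 0.006
t 2.8 at [514.7 -99.3 321.8] [3.138e+00 1.000e-03 1.471e+00] F [-1.2 -0.3  0.1] op 0.003
  -> xyz [-0.018 -0.004  0.279] rot [0.005 0.001 0.014]
```

View pics/t1c.png

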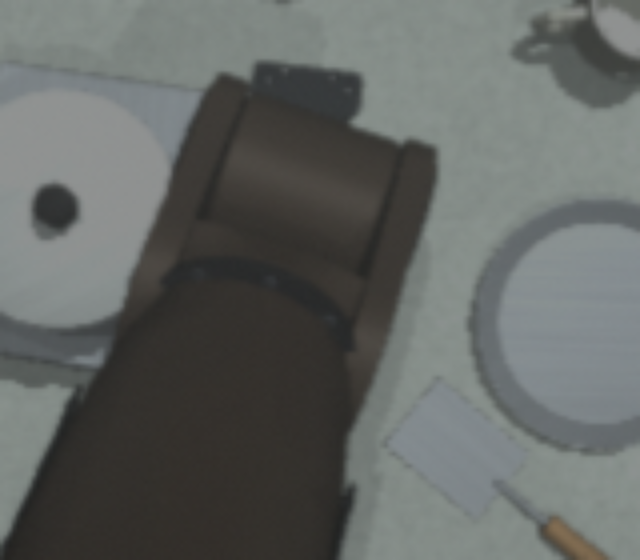

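View pics/w2.png

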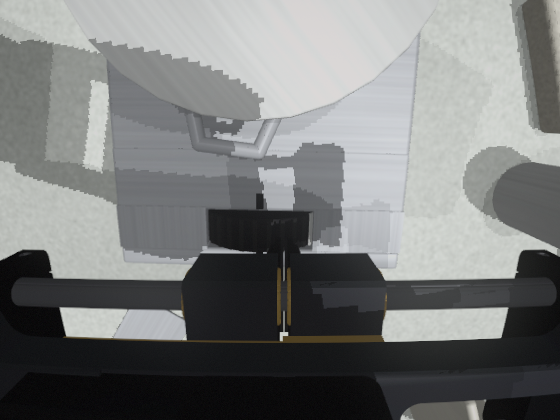

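```bash
python3 -m pendant '[{"x":-0.02,"y":0,"z":0.2,"rx":0,"ry":0,"rz":0,"jaw":0.0},{"x":-0.02,"y":0,"z":0.26,"rx":0,"ry":0,"rz":0,"jaw":0.0},{"x":-0.02,"y":0,"z":0.28,"rx":0,"ry":0,"rz":0,"jaw":0.0},{"x":-0.02,"y":0,"z":0.28,"rx":0,"ry":0,"rz":0,"jaw":0.0}]'
python3 -c "
from h import *
to([514,-102,280],1.46)"
```

```text
t: 3.3
eef_pos: [514.5, -103.0, 278.3]
tcp_rot: [3.14, 0.0, 1.47]
ft_force: [0.7, 0.7, 1.2]
opening: 0.005
t 3.3 at [ 514.5 -103.   278.3] [3.14 0.   1.47] F [0.7 0.7 1.2] op 0.005
  -> xyz [ 0.006 -0.004 -0.012] rot [0.002 0.    0.013]
```

```bash
python3 -m pendant '[{"x":0,"y":0,"z":0.015,"rx":0,"ry":0,"rz":0,"jaw":0.0},{"x":0,"y":0,"z":0.015,"rx":0,"ry":0,"rz":0,"jaw":0.0}]'
python3 -c "
from h import *
to([514,-102,280],1.46)"
```

```text
t: 3.55
eef_pos: [515.5, -103.1, 277.1]
tcp_rot: [3.135, 0.001, 1.47]
ft_force: [5.4, 3.7, 12.7]
opening: 0.005
t 3.55 at [ 515.5 -103.1  277.1] [3.135e+00 1.000e-03 1.470e+00] F [ 5.4  3.7 12.7] op 0.005
  -> xyz [ 0.006 -0.011 -0.019] rot [0.009 0.001 0.013]
```

```bash
python3 -m pendant '[{"x":0,"y":-0.06,"z":0,"rx":0,"ry":0,"rz":0,"jaw":0.0},{"x":0,"y":-0.12,"z":0,"rx":0,"ry":0,"rz":0,"jaw":0.0},{"x":0,"y":-0.18,"z":0,"rx":0,"ry":0,"rz":0,"jaw":0.0},{"x":0,"y":-0.2,"z":0,"rx":0,"ry":0,"rz":0,"jaw":0.0},{"x":0,"y":-0.2,"z":0,"rx":0,"ry":0,"rz":0,"jaw":0.0}]'
python3 -c "
from h import *
c=snap('wrist','w3.png')
to([514,-102,280],1.46)"
```

```text
t: 4.18
eef_pos: [484.6, -99.7, 278.6]
tcp_rot: [3.136, 0.0, 1.47]
ft_force: [-7.5, 8.4, 43.7]
opening: 0.003
t 4.22 at [484.6 -99.7 278.6] [3.137 0.    1.47 ] F [-6.8  6.9 43.4] op 0.003
  -> xyz [ 0.004  0.196 -0.008] rot [0.006 0.001 0.013]
```

View pics/w3.png

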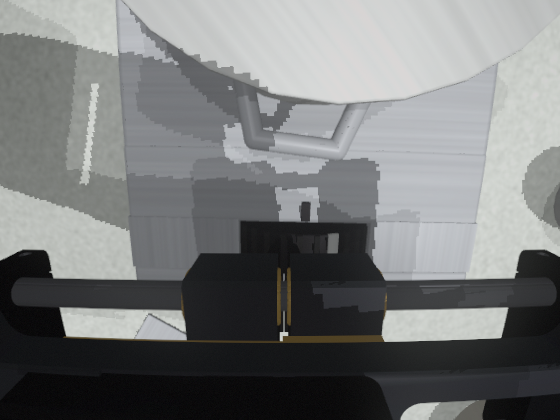

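The pale strip is now visible at about (333,242), to the far side of the pointer at (305,211).

```bash
cat >> h.py <<'E'
HX=np.array([.9938,-.111,0]); HY=np.array([.111,.9938,0]); W=np.array([498,-100,45.])
def strip(c,yo,W=W):
    for th in np.arange(-.4,1.01,.1):
        print(round(th,1),proj(c,W+45*(np.sin(th)*HX+np.cos(th)*np.array([0,0,1]))+yo*HY).round(0).tolist(),end=' ')
    print('ptr',proj(c,[W+[0,0,30]+HY*23,W+[0,0,30]-HY*23]).round().tolist())
E
python3 - <<'E'
from h import *
c=load('w3.png'); strip(c,12); strip(c,0)
a=cv2.imread('pics/w3.png'); cv2.imwrite('pics/w3c.png',cv2.resize(a[190:265,220:400],None,fx=4,fy=4,interpolation=2))
E
```

```text
-0.4 [[274.0, 231.0]] -0.3 [[281.0, 232.0]] -0.2 [[289.0, 233.0]] -0.1 [[297.0, 233.0]] -0.0 [[306.0, 233.0]] 0.1 [[314.0, 233.0]] 0.2 [[322.0, 233.0]] 0.3 [[329.0, 232.0]] 0.4 [[337.0, 232.0]] 0.5 [[343.0, 231.0]] 0.6 [[349.0, 229.0]] 0.7 [[354.0, 228.0]] 0.8 [[359.0, 227.0]] 0.9 [[362.0, 225.0]] 1.0 [[365.0, 223.0]] ptr [[304.0, 207.0], [302.0, 280.0]]
-0.4 [[274.0, 251.0]] -0.3 [[281.0, 252.0]] -0.2 [[289.0, 253.0]] -0.1 [[297.0, 254.0]] -0.0 [[305.0, 254.0]] 0.1 [[313.0, 254.0]] 0.2 [[321.0, 253.0]] 0.3 [[328.0, 253.0]] 0.4 [[336.0, 252.0]] 0.5 [[342.0, 251.0]] 0.6 [[348.0, 249.0]] 0.7 [[353.0, 248.0]] 0.8 [[357.0, 246.0]] 0.9 [[361.0, 244.0]] 1.0 [[364.0, 242.0]] ptr [[304.0, 207.0], [302.0, 280.0]]
```

View pics/w3c.png

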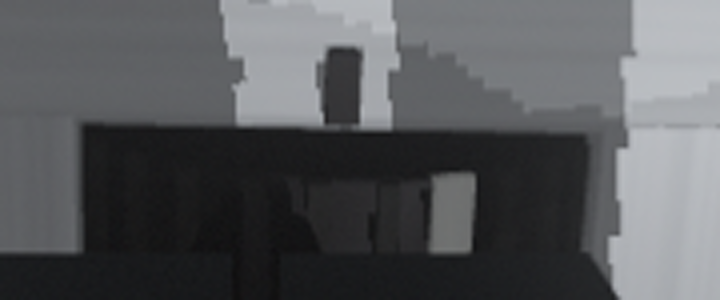

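```bash
python3 -m pendant '[{"x":0,"y":0,"z":-0.1,"rx":0,"ry":0,"rz":0,"jaw":0.0},{"x":0,"y":0.16,"z":-0.12,"rx":0,"ry":0,"rz":0,"jaw":0.0},{"x":0,"y":0.16,"z":-0.12,"rx":0,"ry":0,"rz":0,"jaw":0.0},{"x":0,"y":0.16,"z":-0.03,"rx":0,"ry":0,"rz":0,"jaw":0.0},{"x":0,"y":0.16,"z":0.02,"rx":0,"ry":0,"rz":0,"jaw":0.0},{"x":0,"y":0.16,"z":0.02,"rx":0,"ry":0,"rz":0,"jaw":0.0}]'
python3 -c "
from h import *
snap('wrist','w4.png')
to([490,-102,280],1.46)
a=cv2.imread('pics/w4.png'); cv2.imwrite('pics/w4c.png',cv2.resize(a[190:265,220:400],None,fx=4,fy=4,interpolation=2))
"
```

```text
t: 4.97
eef_pos: [512.1, -103.0, 276.5]
tcp_rot: [3.12, 0.003, 1.469]
ft_force: [19.8, 7.4, 46.0]
opening: 0.004
t 5.03 at [ 512.1 -103.   276.5] [3.120e+00 3.000e-03 1.469e+00] F [20.2  7.8 45.4] op 0.003
  -> xyz [-0.009 -0.146 -0.026] rot [0.027 0.003 0.012]
```

View pics/w4c.png

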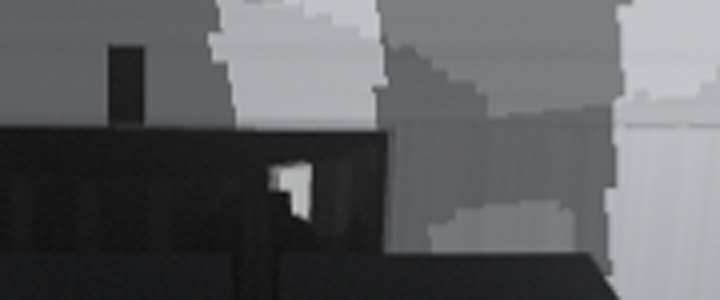

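```bash
python3 - <<'E'
from h import *
c=load('w4.png'); strip(c,12)
E
```

```text
-0.4 [[217.0, 231.0]] -0.3 [[224.0, 232.0]] -0.2 [[232.0, 233.0]] -0.1 [[240.0, 233.0]] -0.0 [[249.0, 233.0]] 0.1 [[257.0, 233.0]] 0.2 [[265.0, 233.0]] 0.3 [[273.0, 232.0]] 0.4 [[281.0, 231.0]] 0.5 [[288.0, 230.0]] 0.6 [[295.0, 229.0]] 0.7 [[301.0, 227.0]] 0.8 [[306.0, 226.0]] 0.9 [[311.0, 224.0]] 1.0 [[315.0, 223.0]] ptr [[250.0, 207.0], [252.0, 280.0]]
```

```bash
python3 -m pendant '[{"x":0,"y":-0.05,"z":-0.02,"rx":0,"ry":0,"rz":0,"jaw":0.0},{"x":0,"y":-0.1,"z":-0.025,"rx":0,"ry":0,"rz":0,"jaw":0.0},{"x":0,"y":-0.15,"z":-0.025,"rx":0,"ry":0,"rz":0,"jaw":0.0},{"x":0,"y":-0.16,"z":-0.025,"rx":0,"ry":0,"rz":0,"jaw":0.0},{"x":0,"y":-0.16,"z":-0.025,"rx":0,"ry":0,"rz":0,"jaw":0.0}]'
python3 -c "
from h import *
c=snap('wrist','w5.png');strip(c,12)
to([490,-102,280],1.46)
a=cv2.imread('pics/w5.png'); cv2.imwrite('pics/w5c.png',cv2.resize(a[190:265,220:400],None,fx=4,fy=4,interpolation=2))
"
```

```text
t: 5.65
eef_pos: [483.6, -99.8, 278.1]
tcp_rot: [3.139, 0.0, 1.47]
ft_force: [-11.3, 4.4, 51.4]
opening: 0.005
-0.4 [[276.0, 231.0]] -0.3 [[284.0, 232.0]] -0.2 [[292.0, 233.0]] -0.1 [[300.0, 233.0]] -0.0 [[309.0, 233.0]] 0.1 [[317.0, 233.0]] 0.2 [[325.0, 233.0]] 0.3 [[332.0, 232.0]] 0.4 [[340.0, 232.0]] 0.5 [[346.0, 231.0]] 0.6 [[352.0, 229.0]] 0.7 [[357.0, 228.0]] 0.8 [[362.0, 227.0]] 0.9 [[365.0, 225.0]] 1.0 [[368.0, 223.0]] ptr [[307.0, 207.0], [305.0, 280.0]]
t 5.7 at [483.6 -99.8 278.1] [3.139 0.    1.47 ] F [-10.7   4.4  51.5] op 0.003
  -> xyz [-0.011  0.044 -0.012] rot [0.003 0.    0.013]
```

View pics/w5c.png

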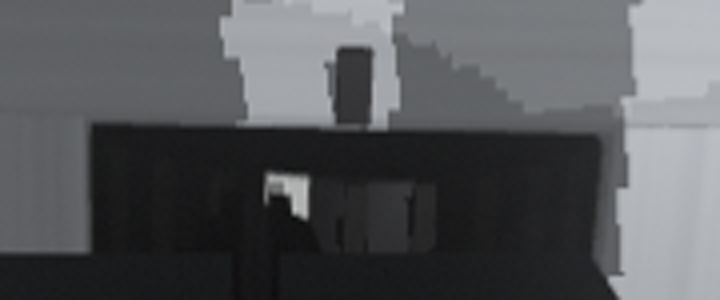

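```bash
python3 -m pendant '[{"x":0,"y":0.03,"z":-0.01,"rx":0,"ry":0,"rz":0,"jaw":0.0},{"x":0,"y":0.06,"z":-0.012,"rx":0,"ry":0,"rz":0,"jaw":0.0},{"x":0,"y":0.06,"z":-0.012,"rx":0,"ry":0,"rz":0,"jaw":0.0}]'
python3 -c "
from h import *
c=snap('wrist','w6.png');strip(c,12)
to([490,-102,280],1.46)
a=cv2.imread('pics/w6.png'); cv2.imwrite('pics/w6c.png',cv2.resize(a[190:265,220:400],None,fx=4,fy=4,interpolation=2))
"
```

```text
t: 6.08
eef_pos: [493.7, -100.9, 279.8]
tcp_rot: [3.136, 0.001, 1.47]
ft_force: [-1.9, 4.3, 40.8]
opening: 0.007
-0.4 [[257.0, 230.0]] -0.3 [[264.0, 231.0]] -0.2 [[272.0, 231.0]] -0.1 [[280.0, 232.0]] -0.0 [[288.0, 232.0]] 0.1 [[297.0, 232.0]] 0.2 [[305.0, 232.0]] 0.3 [[312.0, 231.0]] 0.4 [[320.0, 230.0]] 0.5 [[326.0, 229.0]] 0.6 [[333.0, 228.0]] 0.7 [[338.0, 227.0]] 0.8 [[343.0, 225.0]] 0.9 [[346.0, 224.0]] 1.0 [[350.0, 222.0]] ptr [[288.0, 206.0], [287.0, 278.0]]
t 6.12 at [ 493.7 -101.   279.8] [3.136e+00 1.000e-03 1.470e+00] F [-0.7  4.9 40.8] op 0.008
  -> xyz [-0.009 -0.024 -0.001] rot [0.008 0.001 0.013]
```

View pics/w6c.png

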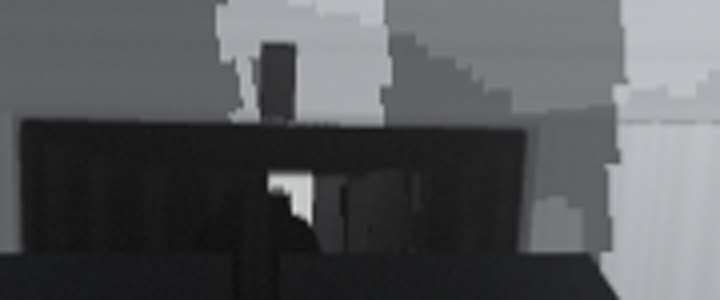

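```bash
python3 -m pendant '[{"x":0,"y":0,"z":-0.2,"rx":0,"ry":0,"rz":0,"jaw":0.0},{"x":0,"y":0,"z":-0.5,"rx":0,"ry":0,"rz":0,"jaw":0.3},{"x":0.4,"y":0,"z":-1,"rx":0,"ry":0,"rz":0,"jaw":0.6},{"x":0.5,"y":0,"z":-1,"rx":0,"ry":0,"rz":0,"jaw":0.6},{"x":0.5,"y":0,"z":-1,"rx":0,"ry":0,"rz":0,"jaw":0.6},{"x":0.5,"y":0,"z":-1,"rx":0,"ry":0,"rz":0,"jaw":0.6}]'
python3 -c "
from h import *
c=snap('wrist','w7.png');strip(c,12);strip(c,0)
to([517,52,430],1.46)
"
```

```text
t: 6.88
eef_pos: [500.4, -26.6, 426.2]
tcp_rot: [-3.14, -0.0, 1.471]
ft_force: [1.1, 0.2, 0.1]
opening: 0.472
-0.4 [[272.0, 256.0]] -0.3 [[276.0, 256.0]] -0.2 [[280.0, 257.0]] -0.1 [[284.0, 257.0]] -0.0 [[289.0, 257.0]] 0.1 [[293.0, 257.0]] 0.2 [[297.0, 257.0]] 0.3 [[301.0, 257.0]] 0.4 [[305.0, 256.0]] 0.5 [[309.0, 255.0]] 0.6 [[312.0, 255.0]] 0.7 [[315.0, 254.0]] 0.8 [[318.0, 253.0]] 0.9 [[321.0, 252.0]] 1.0 [[323.0, 250.0]] ptr [[289.0, 242.0], [288.0, 281.0]]
-0.4 [[272.0, 266.0]] -0.3 [[276.0, 267.0]] -0.2 [[280.0, 267.0]] -0.1 [[284.0, 268.0]] -0.0 [[288.0, 268.0]] 0.1 [[293.0, 268.0]] 0.2 [[297.0, 268.0]] 0.3 [[301.0, 267.0]] 0.4 [[305.0, 267.0]] 0.5 [[308.0, 266.0]] 0.6 [[312.0, 265.0]] 0.7 [[315.0, 264.0]] 0.8 [[318.0, 263.0]] 0.9 [[320.0, 262.0]] 1.0 [[322.0, 260.0]] ptr [[289.0, 242.0], [288.0, 281.0]]
t 6.92 at [500.6 -26.9 426.1] [-3.139 -0.     1.47 ] F [-0.3  0.1  0.1] op 0.515
  -> xyz [ 0.535  0.056 -0.026] rot [-0.003 -0.     0.013]
```

View pics/w7.png

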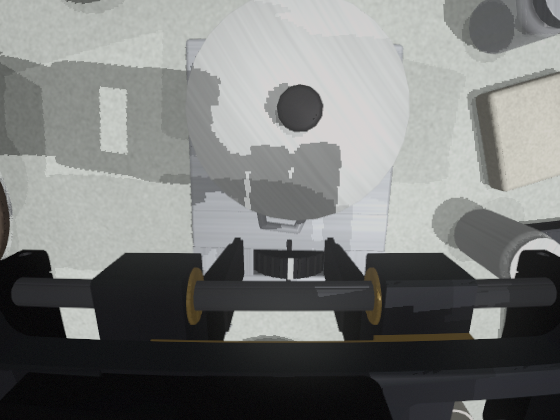

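```bash
python3 - <<'E'
from h import *
c=load('w7.png'); g=cv2.cvtColor(c['img'],cv2.COLOR_RGB2GRAY)
m=(g[80:140,270:330]<75).astype(np.uint8); n,l,s,ce=cv2.connectedComponentsWithStats(m); i=1+s[1:,4].argmax(); print(s[i],ce[i]+[270,80]); u=ce[i]+[270,80]
p=atz(c,*u,207); print(p, atz(c,*u,200)); to([p[0],p[1],410],1.46)
E
```

```text
[   7    5   46   46 1316] [296.80471125 106.53571429]
[516.36125041  53.5539254  207.        ] [516.66725587  53.97812477 200.        ]
t 6.92 at [500.6 -26.9 426.1] [-3.139 -0.     1.47 ] F [-0.3  0.1  0.1] op 0.515
  -> xyz [0.544 0.051 0.107] rot [-0.003 -0.     0.013]
```

```bash
python3 -m pendant '[{"x":0.54,"y":0.065,"z":-0.05,"rx":0,"ry":0,"rz":0,"jaw":0.6},{"x":0.54,"y":0.065,"z":-0.05,"rx":0,"ry":0,"rz":0,"jaw":0.6},{"x":0.54,"y":0.065,"z":0.1,"rx":0,"ry":0,"rz":0,"jaw":0.6},{"x":0.54,"y":0.065,"z":0.25,"rx":0,"ry":0,"rz":0,"jaw":0.6},{"x":0.54,"y":0.065,"z":0.3,"rx":0,"ry":0,"rz":0,"jaw":0.6},{"x":0.54,"y":0.065,"z":0.3,"rx":0,"ry":0,"rz":0,"jaw":0.6}]'
python3 -c "
from h import *
c=snap('wrist','w8.png')
to([518,53,370],1.46)
"
```

```text
t: 7.68
eef_pos: [518.8, 52.7, 382.0]
tcp_rot: [-3.14, 0.0, 1.47]
ft_force: [-0.0, 0.0, -0.5]
opening: 0.599
t 7.72 at [518.9  52.8 382.7] [-3.141 -0.     1.47 ] F [-0.5 -0.9  0.2] op 0.598
  -> xyz [ 0.001 -0.006  0.084] rot [-0.    -0.     0.012]
```

View pics/w8.png

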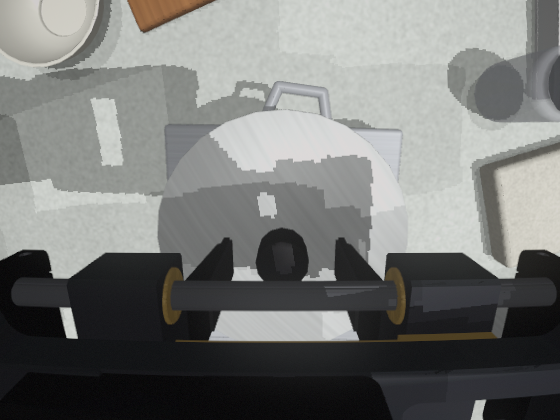

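Knob at (282,255), centred between the fingers (tips at about 228 and 340). Next I lower and close.

```bash
python3 -m pendant '[{"x":0,"y":0,"z":0.08,"rx":0,"ry":0,"rz":0,"jaw":0.6},{"x":0,"y":0,"z":0.08,"rx":0,"ry":0,"rz":0,"jaw":0.0},{"x":0,"y":0,"z":0.08,"rx":0,"ry":0,"rz":0,"jaw":0.0},{"x":0,"y":0,"z":0.08,"rx":0,"ry":0,"rz":0,"jaw":0.0},{"x":0,"y":0,"z":0.08,"rx":0,"ry":0,"rz":0,"jaw":0.0},{"x":0,"y":0,"z":0.08,"rx":0,"ry":0,"rz":0,"jaw":0.0}]'
python3 -c "
from h import *
to([457,348,470],1.46)
"
```

```text
t: 8.48
eef_pos: [518.6, 53.3, 370.7]
tcp_rot: [3.141, -0.0, 1.47]
ft_force: [-1.9, 0.5, 2.1]
opening: 0.287
t 8.47 at [518.6  53.3 370.7] [ 3.141 -0.     1.47 ] F [-1.9  0.5  2.1] op 0.287
  -> xyz [ 1.914 -0.606 -0.662] rot [ 0.    -0.     0.013]
   step1/ 1.91 [ 1.    -0.317 -0.346]
```

```bash
python3 -m pendant '[{"x":0,"y":0,"z":-0.06,"rx":0,"ry":0,"rz":0,"jaw":0.0},{"x":0,"y":0,"z":-0.15,"rx":0,"ry":0,"rz":0,"jaw":0.0},{"x":0.1,"y":0,"z":-0.3,"rx":0,"ry":0,"rz":0,"jaw":0.0},{"x":0.3,"y":-0.1,"z":-0.4,"rx":0,"ry":0,"rz":0,"jaw":0.0},{"x":0.5,"y":-0.2,"z":-0.4,"rx":0,"ry":0,"rz":0,"jaw":0.0},{"x":0.75,"y":-0.3,"z":-0.4,"rx":0,"ry":0,"rz":0,"jaw":0.0},{"x":1,"y":-0.4,"z":-0.4,"rx":0,"ry":0,"rz":0,"jaw":0.0},{"x":1,"y":-0.4,"z":-0.4,"rx":0,"ry":0,"rz":0,"jaw":0.0}]'
python3 -c "
from h import *
to([457,348,320],1.46)
snap('wrist','w9.png');snap('top','t9.png')
"
```

```text
t: 9.48
eef_pos: [473.2, 210.4, 431.4]
tcp_rot: [3.141, -0.001, 1.473]
ft_force: [0.9, -0.8, -2.5]
opening: 0.291
t 9.47 at [473.2 210.4 431.4] [ 3.141e+00 -1.000e-03  1.473e+00] F [ 0.9 -0.8 -2.5] op 0.291
  -> xyz [ 0.902 -0.198  0.743] rot [ 0.001 -0.001  0.017]
```

View pics/w9.png

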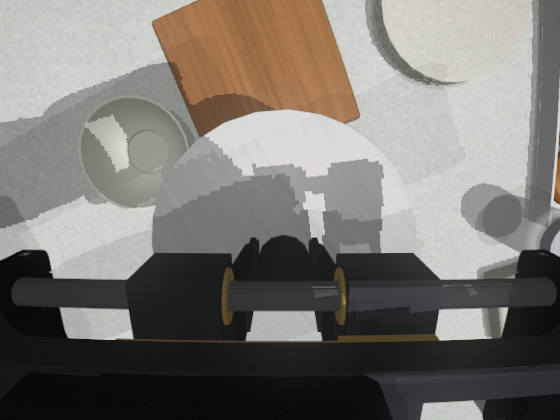

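View pics/t9.png

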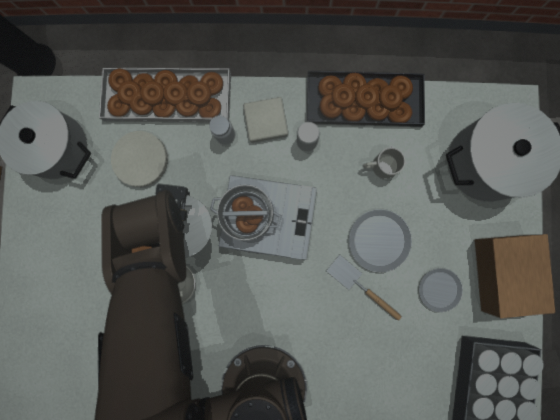

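```bash
python3 -m pendant '[{"x":0.2,"y":-0.05,"z":0,"rx":0,"ry":0,"rz":0,"jaw":0.0},{"x":0.45,"y":-0.1,"z":0,"rx":0,"ry":0,"rz":0,"jaw":0.0},{"x":0.7,"y":-0.15,"z":0.2,"rx":0,"ry":0,"rz":0,"jaw":0.0},{"x":0.9,"y":-0.2,"z":0.4,"rx":0,"ry":0,"rz":0,"jaw":0.0},{"x":0.9,"y":-0.2,"z":0.6,"rx":0,"ry":0,"rz":0,"jaw":0.0},{"x":0.9,"y":-0.2,"z":0.8,"rx":0,"ry":0,"rz":0,"jaw":0.0},{"x":0.9,"y":-0.2,"z":1,"rx":0,"ry":0,"rz":0,"jaw":0.0},{"x":0.9,"y":-0.2,"z":1,"rx":0,"ry":0,"rz":0,"jaw":0.0},{"x":0.9,"y":-0.2,"z":1,"rx":0,"ry":0,"rz":0,"jaw":0.0}]'
python3 -c "
from h import *
to([457,348,223],1.46)
snap('wrist','w10.png')
"
```

```text
t: 10.7
eef_pos: [458.5, 345.5, 281.7]
tcp_rot: [3.141, -0.001, 1.469]
ft_force: [0.7, 0.8, -2.0]
opening: 0.284
t 10.7 at [458.5 345.5 281.7] [ 3.141e+00 -1.000e-03  1.469e+00] F [ 0.7  0.8 -2. ] op 0.284
  -> xyz [ 0.015 -0.012  0.391] rot [ 0.001 -0.001  0.012]
```

View pics/w10.png

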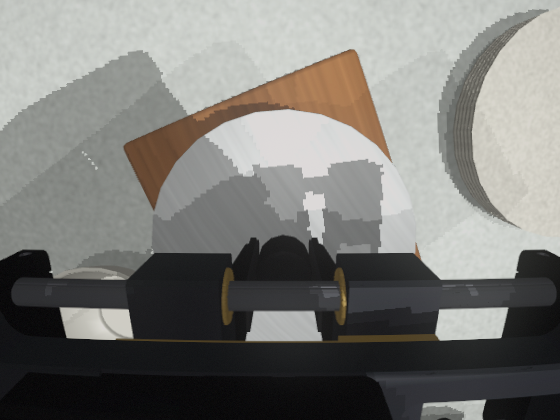

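```bash
python3 -m pendant '[{"x":0.01,"y":-0.01,"z":0.15,"rx":0,"ry":0,"rz":0,"jaw":0.0},{"x":0.01,"y":-0.01,"z":0.28,"rx":0,"ry":0,"rz":0,"jaw":0.0},{"x":0.01,"y":-0.01,"z":0.34,"rx":0,"ry":0,"rz":0,"jaw":0.0},{"x":0.01,"y":-0.01,"z":0.37,"rx":0,"ry":0,"rz":0,"jaw":0.0},{"x":0.01,"y":-0.01,"z":0.38,"rx":0,"ry":0,"rz":0,"jaw":0.0},{"x":0.01,"y":-0.01,"z":0.385,"rx":0,"ry":0,"rz":0,"jaw":0.0},{"x":0.01,"y":-0.01,"z":0.385,"rx":0,"ry":0,"rz":0,"jaw":0.0}]'
python3 -c "
from h import *
to([457,348,223],1.46)
"
```

```text
t: 11.62
eef_pos: [456.5, 347.5, 223.1]
tcp_rot: [3.141, -0.0, 1.47]
ft_force: [-1.0, 0.2, -2.9]
opening: 0.292
t 11.62 at [456.5 347.5 223.1] [ 3.141 -0.     1.47 ] F [-1.   0.2 -2.9] op 0.292
  -> xyz [0.003 0.003 0.001] rot [ 0.001 -0.001  0.013]
```

Still hanging free (−2.9 N), so I lower in small steps until it touches.

```bash
python3 -m pendant '[{"x":0,"y":0,"z":0.01,"rx":0,"ry":0,"rz":0,"jaw":0.0},{"x":0,"y":0,"z":0.015,"rx":0,"ry":0,"rz":0,"jaw":0.0},{"x":0,"y":0,"z":0.015,"rx":0,"ry":0,"rz":0,"jaw":0.0}]'
python3 -c "
from h import *
to([457,348,223],1.46)
"
```

```text
t: 12.0
eef_pos: [456.4, 347.5, 222.7]
tcp_rot: [3.14, -0.001, 1.47]
ft_force: [-4.4, -3.3, 22.1]
opening: 0.29
t 12.0 at [456.4 347.5 222.7] [ 3.14e+00 -1.00e-03  1.47e+00] F [-4.4 -3.3 22.1] op 0.29
  -> xyz [ 0.004  0.004 -0.002] rot [ 0.002 -0.001  0.013]
```

```bash
python3 -m pendant '[{"x":0,"y":0,"z":-0.012,"rx":0,"ry":0,"rz":0,"jaw":0.0},{"x":0,"y":0,"z":-0.012,"rx":0,"ry":0,"rz":0,"jaw":0.6},{"x":0,"y":0,"z":-0.012,"rx":0,"ry":0,"rz":0,"jaw":0.6},{"x":0,"y":0,"z":-0.012,"rx":0,"ry":0,"rz":0,"jaw":0.6},{"x":0,"y":0,"z":-0.2,"rx":0,"ry":0,"rz":0,"jaw":0.6},{"x":0,"y":0,"z":-0.5,"rx":0,"ry":0,"rz":0,"jaw":0.6},{"x":0,"y":0,"z":-1,"rx":0,"ry":0,"rz":0,"jaw":0.6},{"x":-0.2,"y":0.1,"z":-1,"rx":0,"ry":0,"rz":0,"jaw":0.6},{"x":-0.5,"y":0.2,"z":-1,"rx":0,"ry":0,"rz":0,"jaw":0.6}]'
python3 - <<'E'
from h import *
to([457,348,223],1.46)
snap('wrist','w11.png');snap('scene','s11.png')
a=cv2.imread('pics/s11.png');cv2.imwrite('pics/s11c.png',cv2.resize(a[150:270,230:430],None,fx=4,fy=4,interpolation=2))
b=cv2.imread('pics/t9.png');cv2.imwrite('pics/t9c.png',cv2.resize(b[160:280,200:330],None,fx=5,fy=5,interpolation=2))
E
```

```text
t: 13.12
eef_pos: [478.8, 269.6, 371.9]
tcp_rot: [3.139, -0.002, 1.472]
ft_force: [1.1, -0.1, -1.1]
opening: 0.596
t 13.12 at [478.8 269.6 371.9] [ 3.139e+00 -2.000e-03  1.472e+00] F [ 1.1 -0.1 -1.1] op 0.596
  -> xyz [ 0.504 -0.199  0.993] rot [ 0.003 -0.002  0.015]
```

View pics/w11.png

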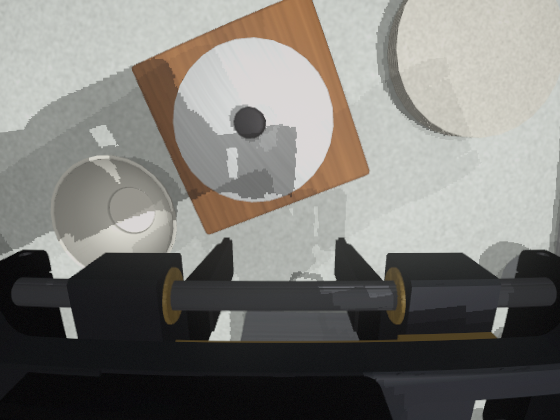

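View pics/s11c.png

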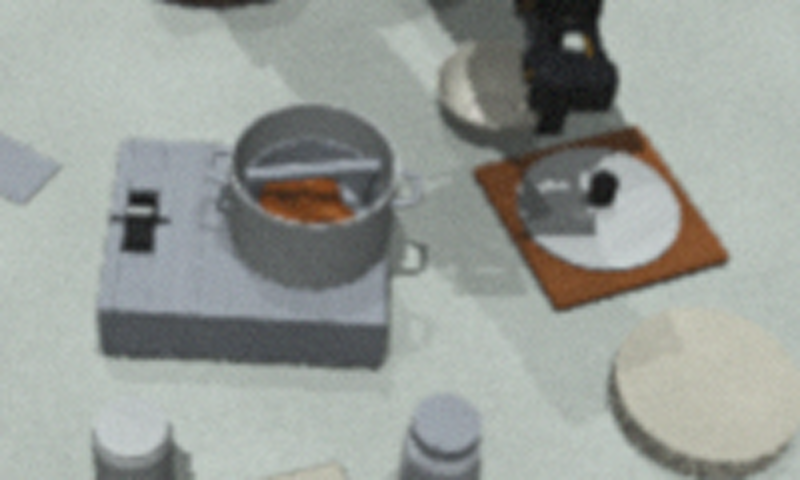

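View pics/t9c.png

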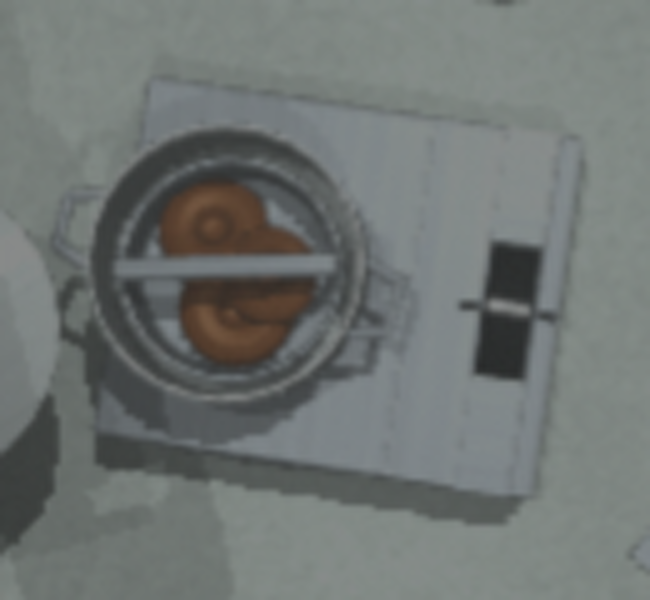

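```bash
python3 - <<'E'
from h import *
c=load('t9.png')
A=lambda u,v,z: atz(c,u/5+199.6,v/5+159.6,z)
a,b=A(113,269,157),A(336,263,157); print(a,b,(a+b)/2,np.linalg.norm(a-b)); d=a-b
# tool x along bar: tool x=(cos yaw, sin yaw)
print('yaw',np.arctan2(d[1],d[0])); print('pan',A(229,263,165))
m=(a+b)/2; to([m[0],m[1],400],np.arctan2(d[1],d[0]))
E
```

```text
[512.44028341 115.66851637 157.        ] [518.56024473  -4.65532965 157.        ] [515.50026407  55.50659336 157.        ] 120.47938350201173
yaw 1.6216149490663037
pan [516.71894981  52.17610191 165.        ]
t 13.22 at [479.3 267.  370.9] [3.141 0.    1.468] F [-0.3  0.4 -0.1] op 0.599
  -> xyz [-1.378  0.385 -0.194] rot [ 0.     0.    -0.196]
   step1/ 1.38 [-1.     0.28  -0.141]
```

```bash
python3 -m pendant '[{"x":-0.3,"y":0.1,"z":-0.2,"rx":0,"ry":0,"rz":-0.19,"jaw":0.45},{"x":-0.7,"y":0.2,"z":-0.2,"rx":0,"ry":0,"rz":-0.19,"jaw":0.45},{"x":-1,"y":0.3,"z":-0.2,"rx":0,"ry":0,"rz":-0.19,"jaw":0.45},{"x":-1,"y":0.38,"z":-0.2,"rx":0,"ry":0,"rz":-0.19,"jaw":0.45},{"x":-1,"y":0.38,"z":-0.2,"rx":0,"ry":0,"rz":-0.19,"jaw":0.45}]'
python3 -m pendant '[{"x":-0.4,"y":0,"z":0,"rx":0,"ry":0,"rz":0,"jaw":0.45},{"x":-0.8,"y":0,"z":0,"rx":0,"ry":0,"rz":0,"jaw":0.45},{"x":-0.9,"y":0,"z":0,"rx":0,"ry":0,"rz":0,"jaw":0.45},{"x":-0.9,"y":0,"z":0,"rx":0,"ry":0,"rz":0,"jaw":0.45}]'
python3 - <<'E'
from h import *
c=snap('wrist','w12.png'); print(proj(c,[[512.4,115.7,157],[518.6,-4.7,157]]))
to([515.5,55,400],1.62)
E
```

```text
t: 13.85
eef_pos: [521.0, 115.2, 400.3]
tcp_rot: [-3.142, -0.0, 1.619]
ft_force: [0.1, 0.2, 0.2]
opening: 0.451
t: 14.35
eef_pos: [527.0, -19.5, 400.3]
tcp_rot: [-3.141, -0.0, 1.619]
ft_force: [-0.8, -0.0, -0.5]
opening: 0.45
[[270.4338379   20.78864402]
 [272.35361377 206.54317985]]
t 14.4 at [526.9 -18.8 400.4] [-3.141 -0.     1.62 ] F [-0.7 -0.5  0.2] op 0.451
  -> xyz [ 0.495 -0.052  0.003] rot [-0.    -0.001 -0.   ]
```

View pics/w12.png

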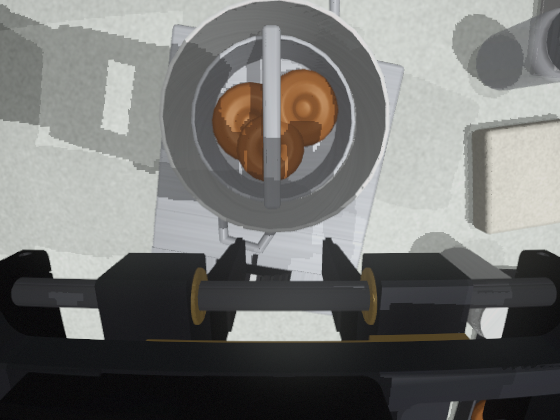

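```bash
python3 -m pendant '[{"x":0.3,"y":-0.03,"z":0,"rx":0,"ry":0,"rz":0,"jaw":0.4},{"x":0.49,"y":-0.05,"z":0,"rx":0,"ry":0,"rz":0,"jaw":0.4},{"x":0.49,"y":-0.05,"z":0,"rx":0,"ry":0,"rz":0,"jaw":0.4},{"x":0.49,"y":-0.05,"z":0.2,"rx":0,"ry":0,"rz":0,"jaw":0.4},{"x":0.49,"y":-0.05,"z":0.3,"rx":0,"ry":0,"rz":0,"jaw":0.4},{"x":0.49,"y":-0.05,"z":0.3,"rx":0,"ry":0,"rz":0,"jaw":0.4}]'
python3 - <<'E'
from h import *
c=snap('wrist','w13.png')
to([515.5,55,324],1.62)
E
```

```text
t: 15.15
eef_pos: [516.0, 53.1, 354.8]
tcp_rot: [-3.14, -0.0, 1.62]
ft_force: [0.1, -0.3, -0.3]
opening: 0.402
t 15.2 at [516.1  53.  355.6] [-3.141 -0.     1.619] F [-0.8  0.2  0.2] op 0.404
  -> xyz [ 0.013 -0.003  0.21 ] rot [-0.001 -0.    -0.001]
```

View pics/w13.png

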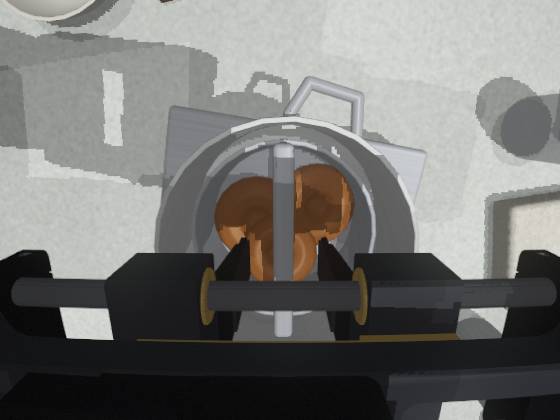

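Bar at column 284, centred between the fingers. I lower and close.

```bash
python3 -m pendant '[{"x":0.01,"y":0,"z":0.1,"rx":0,"ry":0,"rz":0,"jaw":0.4},{"x":0.01,"y":0,"z":0.2,"rx":0,"ry":0,"rz":0,"jaw":0.4},{"x":0.01,"y":0,"z":0.21,"rx":0,"ry":0,"rz":0,"jaw":0.4},{"x":0.01,"y":0,"z":0.21,"rx":0,"ry":0,"rz":0,"jaw":0.0},{"x":0.01,"y":0,"z":0.21,"rx":0,"ry":0,"rz":0,"jaw":0.0},{"x":0.01,"y":0,"z":0.21,"rx":0,"ry":0,"rz":0,"jaw":0.0},{"x":0.01,"y":0,"z":0.21,"rx":0,"ry":0,"rz":0,"jaw":0.0}]'
python3 - <<'E'
from h import *
to([515.5,55,450],1.62)
E
```

```text
t: 16.08
eef_pos: [515.8, 54.6, 324.3]
tcp_rot: [3.141, -0.0, 1.619]
ft_force: [-1.0, -0.7, 2.5]
opening: 0.125
t 16.07 at [515.8  54.6 324.3] [ 3.141 -0.     1.619] F [-1.  -0.7  2.5] op 0.125
  -> xyz [ 0.003 -0.001 -0.838] rot [ 0.    -0.    -0.001]
```

```bash
python3 -m pendant '[{"x":0,"y":0,"z":-0.05,"rx":0,"ry":0,"rz":0,"jaw":0.0},{"x":0,"y":0,"z":-0.15,"rx":0,"ry":0,"rz":0,"jaw":0.0},{"x":0,"y":0,"z":-0.27,"rx":0,"ry":0,"rz":0,"jaw":0.0},{"x":0,"y":0,"z":-0.4,"rx":0,"ry":0,"rz":0,"jaw":0.0},{"x":0,"y":0,"z":-0.55,"rx":0,"ry":0,"rz":0,"jaw":0.0},{"x":0,"y":0,"z":-0.7,"rx":0,"ry":0,"rz":0,"jaw":0.0},{"x":0,"y":0,"z":-0.85,"rx":0,"ry":0,"rz":0,"jaw":0.0},{"x":0,"y":0,"z":-0.95,"rx":0,"ry":0,"rz":0,"jaw":0.0},{"x":0,"y":0,"z":-0.95,"rx":0,"ry":0,"rz":0,"jaw":0.0}]'
python3 - <<'E'
from h import *
to([450,-337,465],1.62)
snap('scene','s14.png')
E
```

```text
t: 17.2
eef_pos: [515.6, 54.6, 467.6]
tcp_rot: [3.14, 0.0, 1.619]
ft_force: [0.7, -0.5, -3.5]
opening: 0.125
t 17.2 at [515.6  54.6 467.6] [3.14  0.    1.619] F [ 0.7 -0.5 -3.5] op 0.125
  -> xyz [-2.586 -0.564  0.016] rot [ 0.003  0.    -0.001]
   step1/ 2.59 [-1.    -0.218  0.006]
```

View pics/s14.png

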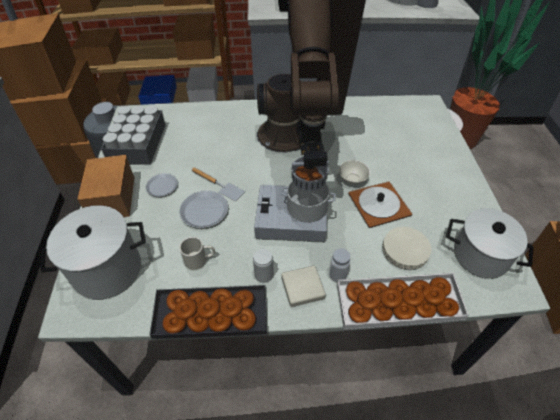

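```bash
python3 -m pendant '[{"x":-0.05,"y":-0.01,"z":0,"rx":0,"ry":0,"rz":0,"jaw":0.0},{"x":-0.15,"y":-0.03,"z":0,"rx":0,"ry":0,"rz":0,"jaw":0.0},{"x":-0.3,"y":-0.07,"z":0,"rx":0,"ry":0,"rz":0,"jaw":0.0},{"x":-0.5,"y":-0.11,"z":0,"rx":0,"ry":0,"rz":0,"jaw":0.0},{"x":-0.75,"y":-0.16,"z":0,"rx":0,"ry":0,"rz":0,"jaw":0.0},{"x":-1,"y":-0.22,"z":0,"rx":0,"ry":0,"rz":0,"jaw":0.0}]'
python3 -m pendant '[{"x":-0.25,"y":-0.05,"z":0,"rx":0,"ry":0,"rz":0,"jaw":0.0},{"x":-0.5,"y":-0.11,"z":0,"rx":0,"ry":0,"rz":0,"jaw":0.0},{"x":-0.75,"y":-0.16,"z":0,"rx":0,"ry":0,"rz":0,"jaw":0.0},{"x":-1,"y":-0.22,"z":0,"rx":0,"ry":0,"rz":0,"jaw":0.0}]'
python3 -c "
from h import *
to([450,-337,300],1.62)
c=snap('wrist','w15.png')"
```

```text
t: 18.0
eef_pos: [489.6, -98.8, 466.1]
tcp_rot: [-3.141, -0.0, 1.619]
ft_force: [1.3, -0.5, -1.9]
opening: 0.123
t: 18.5
eef_pos: [463.6, -250.4, 466.1]
tcp_rot: [-3.141, -0.0, 1.619]
ft_force: [-0.0, 0.2, -2.7]
opening: 0.122
t 18.5 at [ 463.6 -250.4  466.1] [-3.141 -0.     1.619] F [-0.   0.2 -2.7] op 0.122
  -> xyz [-0.573 -0.118  1.107] rot [-0.001 -0.001 -0.001]
   step1/ 1.11 [-0.518 -0.106  1.   ]
```

View pics/w15.png

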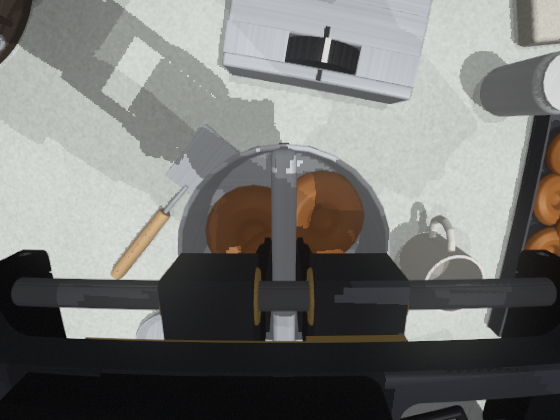

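```bash
python3 -m pendant '[{"x":-0.2,"y":-0.05,"z":0,"rx":0,"ry":0,"rz":0,"jaw":0.0},{"x":-0.4,"y":-0.09,"z":0.1,"rx":0,"ry":0,"rz":0,"jaw":0.0},{"x":-0.52,"y":-0.12,"z":0.25,"rx":0,"ry":0,"rz":0,"jaw":0.0},{"x":-0.57,"y":-0.12,"z":0.45,"rx":0,"ry":0,"rz":0,"jaw":0.0},{"x":-0.57,"y":-0.12,"z":0.65,"rx":0,"ry":0,"rz":0,"jaw":0.0},{"x":-0.57,"y":-0.12,"z":0.85,"rx":0,"ry":0,"rz":0,"jaw":0.0},{"x":-0.57,"y":-0.12,"z":1,"rx":0,"ry":0,"rz":0,"jaw":0.0},{"x":-0.57,"y":-0.12,"z":1,"rx":0,"ry":0,"rz":0,"jaw":0.0}]'
python3 -c "
from h import *
to([449,-336,252],1.62)
c=snap('scene','s16.png'); a=cv2.imread('pics/s16.png');cv2.imwrite('pics/s16c.png',cv2.resize(a[130:270,140:300],None,fx=4,fy=4,interpolation=2))"
```

```text
t: 19.55
eef_pos: [450.0, -335.1, 314.9]
tcp_rot: [-3.139, -0.003, 1.619]
ft_force: [-0.1, 0.2, -2.8]
opening: 0.122
t 19.55 at [ 450.  -335.1  314.9] [-3.139e+00 -3.000e-03  1.619e+00] F [-0.1  0.2 -2.8] op 0.122
  -> xyz [-0.007 -0.006  0.42 ] rot [-0.003 -0.003 -0.001]
```

View pics/s16c.png

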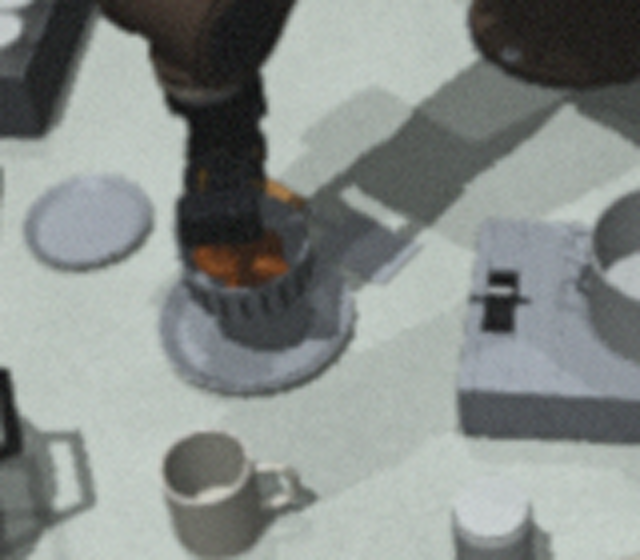

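The basket hangs level over the larger dish, so I lower it.

```bash
python3 -m pendant '[{"x":0,"y":0,"z":0.1,"rx":0,"ry":0,"rz":0,"jaw":0.0},{"x":0,"y":0,"z":0.22,"rx":0,"ry":0,"rz":0,"jaw":0.0},{"x":0,"y":0,"z":0.32,"rx":0,"ry":0,"rz":0,"jaw":0.0},{"x":0,"y":0,"z":0.38,"rx":0,"ry":0,"rz":0,"jaw":0.0},{"x":0,"y":0,"z":0.41,"rx":0,"ry":0,"rz":0,"jaw":0.0},{"x":0,"y":0,"z":0.42,"rx":0,"ry":0,"rz":0,"jaw":0.0},{"x":0,"y":0,"z":0.42,"rx":0,"ry":0,"rz":0,"jaw":0.0}]'
python3 -c "
from h import *
to([449,-336,249],1.62)"
```

```text
t: 20.48
eef_pos: [450.7, -334.6, 253.8]
tcp_rot: [3.141, 0.0, 1.619]
ft_force: [-0.6, 0.1, -3.8]
opening: 0.122
t 20.48 at [ 450.7 -334.6  253.8] [3.141 0.    1.619] F [-0.6  0.1 -3.8] op 0.122
  -> xyz [-0.009 -0.012  0.032] rot [ 0.     0.    -0.001]
```

```bash
python3 -m pendant '[{"x":-0.005,"y":-0.005,"z":0.01,"rx":0,"ry":0,"rz":0,"jaw":0.0},{"x":-0.005,"y":-0.005,"z":0.02,"rx":0,"ry":0,"rz":0,"jaw":0.0},{"x":-0.005,"y":-0.005,"z":0.027,"rx":0,"ry":0,"rz":0,"jaw":0.0},{"x":-0.005,"y":-0.005,"z":0.03,"rx":0,"ry":0,"rz":0,"jaw":0.0},{"x":-0.005,"y":-0.005,"z":0.03,"rx":0,"ry":0,"rz":0,"jaw":0.0}]'
python3 -c "
from h import *
to([449,-336,249],1.62)"
```

```text
t: 21.1
eef_pos: [449.9, -335.5, 249.4]
tcp_rot: [3.141, 0.001, 1.619]
ft_force: [-3.9, -1.9, 3.6]
opening: 0.125
t 21.1 at [ 449.9 -335.5  249.4] [3.141e+00 1.000e-03 1.619e+00] F [-3.9 -1.9  3.6] op 0.125
  -> xyz [-0.003 -0.006  0.003] rot [ 0.001  0.001 -0.001]
```

```bash
python3 -m pendant '[{"x":0,"y":0,"z":0,"rx":0,"ry":0,"rz":0,"jaw":0.4},{"x":0,"y":0,"z":0,"rx":0,"ry":0,"rz":0,"jaw":0.4},{"x":0,"y":0,"z":0,"rx":0,"ry":0,"rz":0,"jaw":0.4},{"x":0,"y":0,"z":-0.1,"rx":0,"ry":0,"rz":0,"jaw":0.4},{"x":0,"y":0,"z":-0.4,"rx":0,"ry":0,"rz":0,"jaw":0.4},{"x":0,"y":0,"z":-0.8,"rx":0,"ry":0,"rz":0,"jaw":0.4},{"x":-0.2,"y":0,"z":-1,"rx":0,"ry":0,"rz":0,"jaw":0.4},{"x":-0.6,"y":0,"z":-1,"rx":0,"ry":0,"rz":0,"jaw":0.4},{"x":-0.8,"y":0,"z":-1,"rx":0,"ry":0,"rz":0,"jaw":0.4},{"x":-0.8,"y":0,"z":-1,"rx":0,"ry":0,"rz":0,"jaw":0.4}]'
python3 -c "
from h import *
to([449,-336,249],1.62)
for n in ('scene','wrist','top'): snap(n,n+'17.png')
a=cv2.imread('pics/top17.png');cv2.imwrite('pics/top17c.png',cv2.resize(a[150:300,100:430],None,fx=2.4,fy=2.4,interpolation=2))
a=cv2.imread('pics/scene17.png');cv2.imwrite('pics/scene17c.png',cv2.resize(a[150:280,150:420],None,fx=2.9,fy=2.9,interpolation=2))"
```

```text
t: 22.35
eef_pos: [455.3, -456.6, 399.4]
tcp_rot: [3.141, 0.0, 1.618]
ft_force: [-0.2, 0.6, 0.6]
opening: 0.398
t 22.35 at [ 455.3 -456.6  399.4] [3.141 0.    1.618] F [-0.2  0.6  0.6] op 0.398
  -> xyz [ 0.805 -0.005  1.003] rot [ 0.     0.    -0.003]
   step1/ 1.0 [ 0.803 -0.005  1.   ]
```

View pics/top17c.png

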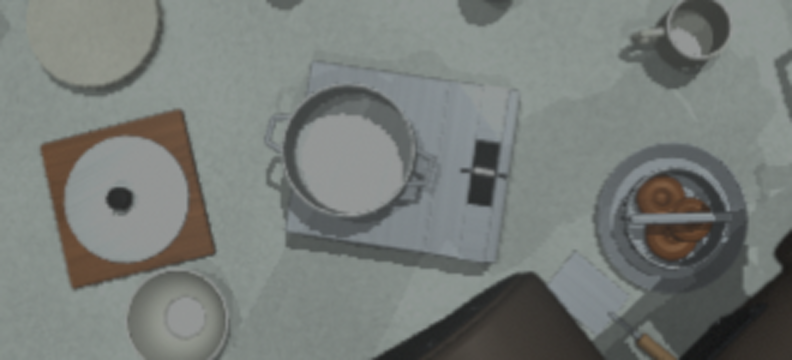

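View pics/scene17c.png

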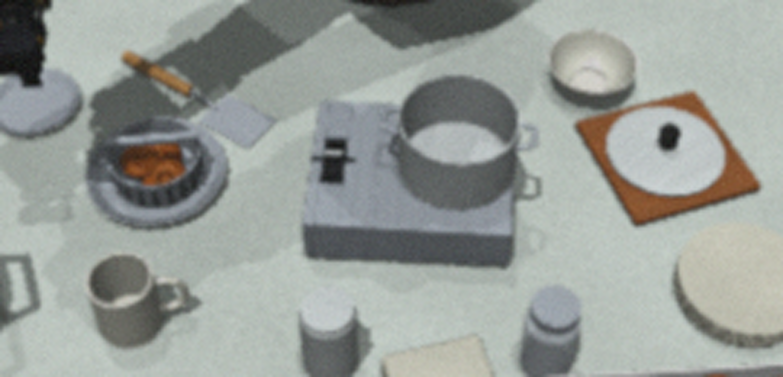

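View pics/wrist17.png

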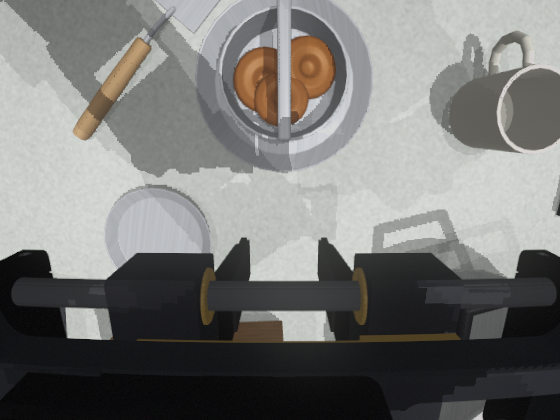

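All of it checks out: strip in line with the pointers, lid flat on the board, basket centred and upright in the larger dish, pan in place and the gripper clear. I hand in the job.

```bash
python3 -c "
from cell import env
print(env.job_done())"
```

```text
the job is handed in; nothing more can be done
None
```

The job is finished and was handed in after about 22 s of robot time. The interface gives no verdict, so the outcome below comes from my last pictures.

- **Wheel:** I rolled it with the closed fingertips in two strokes. The second stroke overshot to about −0.2 rad, so I nudged it back. The last wrist-camera estimate was about +0.04 rad, and the strip was still in line with the pointers in the final pictures. Pressing was firmer than I meant: about 40–50 N at the fingertips, well under the 120 N wrist limit.
- **Lid:** I lowered it onto the board until it touched and then released it. It touched with about 22 N of push. It lies flat with the knob up, close to the board's middle.
- **Basket:** I lifted it straight out by its handle and released it after light contact of about 4 N. It stands upright and centred in the larger of the two dishes.
- **Rest of the scene:** The pan is still upright on the hotplate, and the other things look undisturbed. At hand-in the gripper was open, clear of everything, with no force beyond sensor noise. I saw no failed or conflicting check.

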